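# Rinse the analyser line: coupler onto the tilted port

## Task

Pull the blue-handled rinse coupler out of its grey cup and press its bell squarely onto the tilted steel port of the white rinse unit until it snaps on. Then keep pushing so that the port stays held down well past half of its spring travel, and finish like that, still gripping the coupler and pushing. Leave the cup standing and do not disturb the tube rack, bottle, bowl or calculator.

Things in the scene. Friction and masses are not known exactly. Their poses are not given: they have to be found in the camera images.
- coupler: rinse coupler, loose, 145 mm long, 140 g, upright in the cup at the start, mouth down on its floor, any yaw. Below a round aluminium bell, 36 mm diameter, orange band, open downwards; above a square blue handle. Origin: centre of the bell's mouth; z from the mouth up along the handle. Mouth 18 mm wide through a 5 mm thick inner lip, then 24 mm wide up to a flat ceiling 28 mm above the mouth
- coupler_grip (a point): where to grip: on the coupler's axis in the blue handle, 108 mm above the mouth. The handle is 20 x 20 mm, its sides along the coupler's x and y, and runs from 48 to 145 mm above the mouth. Axes as coupler
- cup: grey round cup that holds the coupler upright, loose, 500 g; 58 mm outside diameter (foot 68 mm), 50 mm inside, 70 mm tall, floor 6 mm thick. Origin: centre of its underside, z up
- rinse_unit: white wedge-shaped pump housing, teal foot, fixed, 184 mm deep (x), 204 mm wide (y). Its deck slopes 18 degrees down to its own -x side: 56 mm high at the -x edge, 85 mm in the middle, where the port sticks out square to the deck, 114 mm at the +x edge. Origin: centre of its underside; z up
- port_seat (a point): point on the axis of the steel port (post, 15 mm diameter) where the coupler's mouth lies when snapped on, axes parallel; it moves with the port. z points outwards along the axis, 18 degrees from vertical, leaning to the unit's -x side; y is the unit's y. At rest it is 18 mm out from the deck
- port_nose (a point): the port's nose, 28 mm out along z from port_seat (same axes); the post tapers from 15 to 6 mm diameter over its last 8 mm. Two brass spring balls bulge from the post to 22 mm across, 10.5 mm out from port_seat: pushing the coupler's lip past them takes about 8 to 13 N, then they snap out behind the lip and keep it on; the nose then meets the bell's ceiling
- port (a joint): how far the port is pressed into the unit along its axis against its return spring, in m: 0 at rest, 0.012 at its stop; the spring pushes back with about 4 N at 0, 8 N at 0.006 and 11 N at the stop, and lifts the port (with the coupler on it) again when the push ends. Before the snap the port sinks 5 to 12 mm under the push; at the snap it springs back up into the bell
- tube_rack: bystander: white rack with purple- and orange-capped tubes, loose, 70 x 130 mm, 81 mm tall; origin centre of underside
- reagent: bystander: yellow-green bottle with white cap, loose, 66 mm diameter, 170 mm tall; origin centre of underside
- bowl: bystander: red bowl, loose, 170 mm across, 55 mm tall; origin centre of underside
- calculator: bystander: black desk calculator lying flat, loose, 150 x 100 x 18 mm; origin centre of underside
Not all that is in view belongs to the job. Several things look just like the cup: the one meant starts farthest to the robot's left.

How it is judged:
By the outcome, as a careful person would: the job done as asked, in the order asked, and still so for the second after the job is handed in, while the arm keeps its last pose, push and grip.
It also fails if it takes over 40 s, if anything falls off the work surface, if the arm or the gripper's body presses on something with over 40 N, if the wrist force passes 120 N, or if a joint passes its speed limit or range.

## Robot

A 7-joint arm with a two-finger parallel gripper is mounted at the origin on the work surface. World frame = base frame: x ahead of the robot, y to its left, z up, the work surface at z = 0. Lengths are in m, angles in rad, forces in N, time in s.
With the tool pointing down it reaches from about 0.4 to 0.875 m from the base axis. Payload 4.4 kg.
Tool frame: the origin (TCP) lies at the very end of the fingers, on their centre line; the grasp point (between the pads) lies grasp_offset behind it (grasp_offset is the distance from the TCP to the grasp point, in m); z points along the fingers, y is the line along which they close (so a half turn about z gives the same grasp; the last joint's range is limited). The gripper opens to 85 mm and grips with 20 to 120 N. Pads are 22 mm wide; open, the fingers measure 114 mm over their backs; the gripper's body (76 mm by 85 mm) begins 54 mm behind the grasp point. The pads swing forward as they close: fully open they stand 13 mm farther back than shut.
Start: joints at [1.109, 0.628, 0.038, 1.517, -0.027, 0.996, -0.02], TCP at [0.251, -0.6, 0.193] pointing down, gripper open.
Joint ranges: [-3.06, 3.06], [-0.37, 2.12], [-1.25, 1.32], [0.18, 2.47], [-1.1, 4.24], [0.23, 1.98], [-2.94, 2.94]. Speed limits (rad/s): [2.57, 2.57, 3.14, 3.14, 3.14, 3.14, 3.14].

## Interface

Orientations are given as a 3x3 rotation matrix whose columns are the frame's x, y, z axes.
In Python, from plant import get_state, capture, sign_off, find_in, grasp_offset gives the robot as it stands.
- The arm moves only by the tool carry_out, never from a script. Its argument "rows" is one flat list of numbers, 5 for each row, row after row: the shift along the tool's x, y, z in m, then the turn about the tool's z in degrees, then the finger opening in m, from 0 to 0.0854. In form: [x, y, z, spin, gripper, x, y, z, spin, gripper, ...]. A call has 1 to 5 rows; each row is the pose to reach, as a shift and turn from the pose commanded when the call began, along the tool's axes at that moment; what a row does not reach only later rows make up. A row lasts 1/10 s, in which the tool goes at most 50 mm and 8.59 degrees, less where a joint would pass 70% of its speed; a pose out of reach is approached as far as the arm can. A call with a gripper value outside its range is refused whole. The fingers move at their own pace and stop on an object; "grip_force" is the grip in N (left out, the last holds). Time passes only in rows, so rows that repeat a pose let the fingers close. It gives the time, the measured TCP pose, the force, the opening and the grip force at its end, in the units of the state.
- get_state(): the state, without advancing time (a new reading comes with each control period).
- capture(name): name is "scene" or "top" or "wrist"; returns a dict with "pixels" (400x640x3 uint8, red, green, blue), "fx", "fy", "cx", "cy" (pixels), "dist_coeffs" ([k1, k2, p1, p2, k3] as OpenCV has them; the pictures are not rectified), "view" (4x4, takes a point from world to camera coordinates). Camera axes: x right, y down, z forward; pixel columns grow to the right and rows downward; lengths in m; the calibration is good to about 2 mm. A picture is of the moment at which its call begins. There is no depth.
- sign_off(): hands the job in; it is judged then, once.
Trained networks look in a picture, given as the dict that the camera call returned (one of the last four; its "shot" number tells which), for a name from the list of things; names that differ only in an ending like _2 or _b are one class to them, and where a whole thing is asked for, a point or a joint stands for the part that bears it (a point fixed in the world has none). Each returns a list of dicts, best first, with "score" (0 to 1); they miss things now and then, are a little off and sometimes report something else, mostly with a low value. They report only what shows in the picture. A call takes as long as a camera call. They do not tell look-alikes from the thing itself.
- find_in(target, picture): "at" ([x, y, z] in m, in the coordinates of the camera as it stood for that picture, good to about 4 mm: the middle of the surface that is visible of it).
The state is a dict: "t": time; "q": joint angles; "qd": joint speeds; "effort": joint torques, N m; "tool_pos": TCP position; "tcp_rot": TCP orientation; "ft_force": force on the tool from outside, world axes, zero at the start; "torque": the same for the moment, N m; "finger_gap": finger opening in m; "finger_force": force on a finger pad.
Only numpy, scipy, OpenCV 4.12 (cv2) and the standard library are available. Lean on these libraries where they do the work, as an engineer would, in place of code of your own. Each camera call takes 0.05 s, during which the arm holds its last target. There are 200 camera calls.

## Working session

There is one attempt and no reset: what is moved stays moved. The work goes in short steps, Python scripts to look and compute and a tool call to move; the robot and the scene stay as the last step left them, time stands still between calls to the robot, and variables do not carry over. Pictures are saved under pics/ and viewed, at most 10 in all, crops included, and the job is handed in when it is done.

Besides the shell and the picture viewer there is one more tool, called after "Call:" in YAML: its name, and indented under it one key for each argument. carry_out: Moves the arm, as the interface text tells. Its arguments: {"type":"object","properties":{"rows":{"type":"array","items":{"type":"number"}},"grip_force":{"type":"number"}},"required":["rows"]}

```bash
ls; mkdir -p pics
cat > h.py <<'E'
import numpy as np, cv2
from plant import *
def world(p,c):
    V=np.array(c["view"]); return (np.linalg.inv(V)@np.r_[p,1])[:3]
def pix(P,c):
    V=np.array(c["view"]); q=V@np.r_[P,1]
    K=np.array([[c["fx"],0,c["cx"]],[0,c["fy"],c["cy"]],[0,0,1]])
    return cv2.projectPoints(q[None,:3],np.zeros(3),np.zeros(3),K,np.array(c["dist_coeffs"]))[0].ravel()
def ray(uv,c):
    K=np.array([[c["fx"],0,c["cx"]],[0,c["fy"],c["cy"]],[0,0,1]])
    n=cv2.undistortPoints(np.array([[uv]],float),K,np.array(c["dist_coeffs"])).ravel()
    Vi=np.linalg.inv(np.array(c["view"])); d=Vi[:3,:3]@np.r_[n,1]; return Vi[:3,3],d
def atz(uv,z,c):
    o,d=ray(uv,c); return o+d*(z-o[2])/d[2]
def save(c,n,box=None,s=1):
    im=c["pixels"][:,:,::-1]
    if box: im=im[box[1]:box[3],box[0]:box[2]]
    cv2.imwrite("pics/"+n,cv2.resize(im,None,fx=s,fy=s,interpolation=cv2.INTER_CUBIC))
E
python3 - <<'E'
from h import *
np.set_printoptions(precision=4,suppress=True)
print(get_state(),grasp_offset)
cs={k:capture(k) for k in("scene","top","wrist")}
for k,c in cs.items():
    save(c,k+"0.png"); print(k,np.linalg.inv(np.array(c["view"]))[:3])
    for n in("coupler","cup","rinse_unit","port","tube_rack","reagent","bowl","calculator","coupler_grip","port_seat","port_nose"):
        try:
            for r in find_in(n,c)[:6]:
                w=world(r["at"],c); print(k,n,round(r["score"],2),w,pix(w,c).round())
        except Exception as e: print(n,e)
E
```

```text
pics
{'t': 0.0, 'q': array([ 1.1092,  0.6294,  0.0385,  1.5184, -0.027 ,  0.9963, -0.02  ]), 'qd': array([-0.0007, -0.0013, -0.0011, -0.0006, -0.0012,  0.0011, -0.0006]), 'effort': array([  0.0013, -56.3401,   1.2263, -19.3449,   0.0108,   0.0105,
        -0.    ]), 'tool_pos': array([ 0.2503, -0.5991,  0.1916]), 'tcp_rot': array([[ 0.9227,  0.3856, -0.0008],
       [ 0.3856, -0.9227,  0.0017],
       [-0.    , -0.0019, -1.    ]]), 'ft_force': array([ 0.0251, -0.4152, -0.0983]), 'torque': array([ 0.0414, -0.0047,  0.0032]), 'finger_force': 0.0, 'finger_gap': 0.08550257597443896} 0.0187
scene [[-0.7568  0.3562 -0.548   1.0856]
 [ 0.6535  0.3975 -0.6442  0.7553]
 [-0.0117 -0.8456 -0.5336  0.6881]]
scene coupler 0.57 [ 0.6613 -0.1182  0.1086] [236. 197.]
scene coupler 0.37 [ 0.3223 -0.3887  0.0164] [281. 159.]
scene cup 0.68 [ 0.668  -0.1048  0.0361] [240. 221.]
scene cup 0.63 [ 0.6084 -0.2786  0.0527] [228. 186.]
scene cup 0.59 [ 0.6972 -0.2375  0.0483] [208. 203.]
scene rinse_unit 0.62 [0.7203 0.2337 0.0765] [297. 282.]
scene port 0.57 [ 0.4361 -0.0046  0.0527] [324. 201.]
scene tube_
[... 687 characters left out ...]
p 0.78 [ 0.6456 -0.113   0.0366] [358. 164.]
top cup 0.73 [ 0.5956 -0.2819  0.0237] [408. 179.]
top cup 0.65 [ 0.6944 -0.2563  0.0264] [400. 151.]
top rinse_unit 0.8 [0.6617 0.1942 0.0841] [266. 155.]
top tube_rack 0.66 [ 0.4093 -0.0227  0.0735] [332. 231.]
top reagent 0.73 [ 0.6014 -0.4258  0.1128] [457. 171.]
top bowl 0.74 [0.633  0.4643 0.0259] [189. 168.]
top bowl 0.56 [ 0.6013 -0.4247  0.1089] [457. 171.]
top calculator 0.82 [ 0.3158 -0.4001  0.0182] [446. 263.]
top coupler_grip 0.71 [0.6611 0.1927 0.0867] [266. 155.]
wrist [[ 0.3865 -0.8896 -0.2432  0.3113]
 [-0.9223 -0.3736 -0.0989 -0.5733]
 [-0.0029  0.2626 -0.9649  0.3739]]
wrist calculator 0.67 [ 0.3145 -0.4094  0.015 ] [192.  66.]
```

View pics/scene0.png

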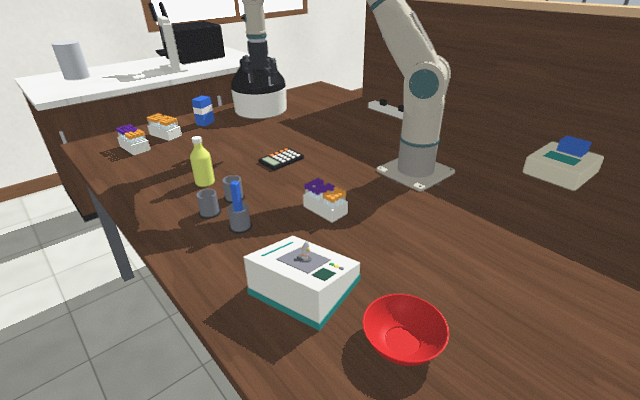

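View pics/top0.png

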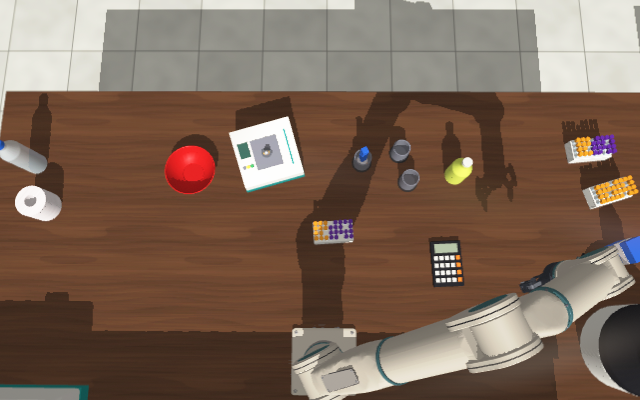

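The scene view shows the unit at (300,278), with the port at (305,255). There are three cup candidates: with the coupler at (240,220) in scene and (360,160) in top, empty at (208,203) and (401,150), empty at (232,187) and (409,179). The robot's left is the image left in top, so I choose the one at (360,160), which holds the coupler. I'll check it in a close crop.

Run:
```python
import cv2,numpy as np
s=cv2.imread("pics/scene0.png");t=cv2.imread("pics/top0.png")
R=lambda im,x0,y0,w,h,k:cv2.resize(im[y0:y0+h,x0:x0+w],None,fx=k,fy=k,interpolation=cv2.INTER_CUBIC)
a=R(s,235,230,133,100,3);b=R(t,220,105,100,75*4//4+25,4)[:300]
c=R(t,340,130,100,75,4);d=R(s,190,165,80,60,5)[:300]
a=cv2.resize(a,(400,300));b=R(t,220,110,100,75,4)
out=np.vstack([np.hstack([a,b]),np.hstack([d,np.array(c)])]) if d.shape==c.shape else None
out=np.vstack([np.hstack([R(s,240,230,133,100,3),np.zeros((300,1,3),np.uint8),R(t,220,115,100,75+5,4)[:300]]),np.hstack([d,c])]) ; cv2.imwrite("pics/crop1.png",out); print(out.shape)
im=R(t,220,110,95,90,6); cv2.imwrite("pics/unit_top.png",im)
```

```text
(600, 800, 3)
```

View pics/crop1.png

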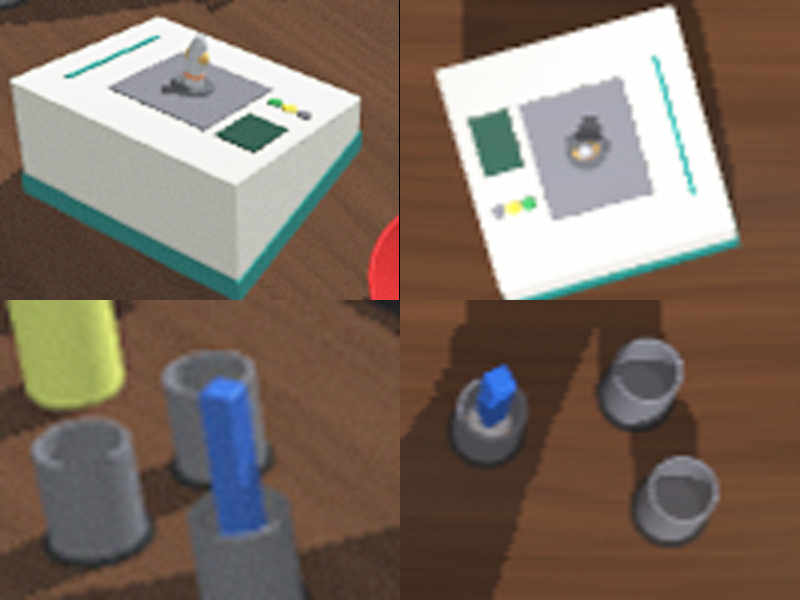

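The crop confirms it: the blue handle stands in the leftmost cup, and the two empty cups are to its right. The unit's high edge is away from the robot and the deck slopes down toward it. Next I fit the unit's pose to its deck corners.

Run:
```python
from h import *
from scipy.optimize import least_squares
np.set_printoptions(precision=4,suppress=True)
s,t=capture("scene"),capture("top")
A,B,C,D=[92,102,114],[92,-102,114],[-92,-102,56],[-92,102,56]
obs=[(s,A,(319,291.7)),(s,B,(244,256.7)),(s,C,(292.7,235.7)),(s,D,(360,262.3)),
(t,A,(229.2,133)),(t,B,(288.2,116.5)),(t,C,(304.5,174.5)),(t,D,(246.2,189.3))]
def f(p,cams=(0,1)):
    x,y,a=p[:3]; R=np.array([[np.cos(a),-np.sin(a),0],[np.sin(a),np.cos(a),0],[0,0,1]])
    return np.concatenate([pix(R@np.array(P)/1000+[x,y,0],c)-uv for c,P,uv in obs])
r=least_squares(f,[.68,.2,.27]);print(r.x,np.degrees(r.x[2]),r.fun.reshape(-1,2))
x,y,a=r.x;R=np.array([[np.cos(a),-np.sin(a),0],[np.sin(a),np.cos(a),0],[0,0,1]])
n=R@[-np.sin(np.radians(18)),0,np.cos(np.radians(18))]
deck=np.array([x,y,.085]); 
print("axis",n,"seat",deck+.018*n,"nose",deck+.046*n, pix(deck+.046*n,t),pix(deck+.046*n,s),pix(deck,t))
# coupler: handle top center from pixels; top crop (497,375)->
print("handle top", atz((340+97/4,130+75/4),.151,t), atz((340+98/4,130+80/4),.151,t))
s0,d0=ray((190+228/5,165+85/5),s);print(atz((190+225/5,165+86/5),.151,s))
```

```text
[0.667  0.192  0.2883] 16.516254163983962 [[-0.0245 -0.0896]
 [-1.5164 -0.458 ]
 [ 0.1966 -1.3294]
 [ 1.2981 -0.7348]
 [-0.659   0.093 ]
 [ 0.3234  0.0367]
 [-0.1383 -1.5228]
 [-0.9689  0.3358]]
axis [-0.2963 -0.0878  0.9511] seat [0.6617 0.1904 0.1021] nose [0.6534 0.188  0.1287] [266.4318 153.2446] [306.9683 240.8044] [266.7972 153.216 ]
handle top [ 0.6626 -0.1245  0.151 ] [ 0.6585 -0.1252  0.151 ]
[ 0.6556 -0.125   0.151 ]
```

Call:
carry_out:
  rows: [0.02,-0.01,-0.04,0,0.0854,0.06,-0.03,-0.06,0,0.0854,0.1,-0.05,-0.075,0,0.0854,0.14,-0.072,-0.09,0,0.0854,0.18,-0.092,-0.09,0,0.0854]

```text
t: 2.4
tool_pos: [0.3831, -0.445, 0.2851]
tcp_rot: [[0.923, 0.385, 0.003], [0.385, -0.923, -0.003], [0.002, 0.004, -1.0]]
ft_force: [0.1, -0.8, 0.6]
finger_gap: 0.0853
finger_force: 0.0
```

Call:
carry_out:
  rows: [0.042,-0.021,0,0,0.0854,0.084,-0.042,0,0,0.0854,0.126,-0.064,0,0,0.0854,0.168,-0.086,0,0,0.0854,0.21,-0.108,0,0,0.0854]

```text
t: 2.9
tool_pos: [0.5344, -0.2633, 0.2828]
tcp_rot: [[0.923, 0.385, 0.0], [0.385, -0.923, -0.0], [0.0, 0.0, -1.0]]
ft_force: [0.6, 0.8, -0.2]
finger_gap: 0.0851
finger_force: 0.0
```

Call:
carry_out:
  rows: [0.042,-0.021,0,0,0.0854,0.084,-0.042,0,0,0.0854,0.126,-0.064,0,0,0.0854,0.168,-0.086,0,0,0.0854,0.168,-0.086,0,0,0.0854]

```text
t: 3.4
tool_pos: [0.6591, -0.1108, 0.2816]
tcp_rot: [[0.918, 0.396, 0.002], [0.396, -0.918, 0.007], [0.005, -0.005, -1.0]]
ft_force: [0.2, 0.4, -0.7]
finger_gap: 0.0854
finger_force: 0.0
```

Run:
```python
from h import *
np.set_printoptions(precision=4,suppress=True)
c=capture("wrist"); save(c,"w1.png"); s=get_state();print(s["tool_pos"],s["tcp_rot"])
np.save("w1.npy",c,allow_pickle=True)
for n in("coupler","coupler_grip","cup"):
    for r in find_in(n,c)[:3]:
        w=world(r["at"],c);print(n,r["score"],w,pix(w,c))
```

```text
[ 0.657  -0.1155  0.2817] [[ 0.9199  0.3923  0.0001]
 [ 0.3923 -0.9199  0.0027]
 [ 0.0011 -0.0025 -1.    ]]
coupler 0.78 [ 0.6599 -0.1245  0.1274] [332.8978 186.1374]
coupler_grip 0.95 [ 0.6639 -0.1263  0.126 ] [335.6443 183.4816]
coupler_grip 0.47 [0.6588 0.1878 0.1188] [84.4733 80.2996]
cup 0.87 [ 0.6955 -0.2633  0.0342] [423.3918 188.2495]
cup 0.79 [ 0.6647 -0.1245  0.0395] [332.1594 171.0683]
cup 0.78 [ 0.5954 -0.2669  0.0316] [395.0813 244.3423]
```

View pics/w1.png

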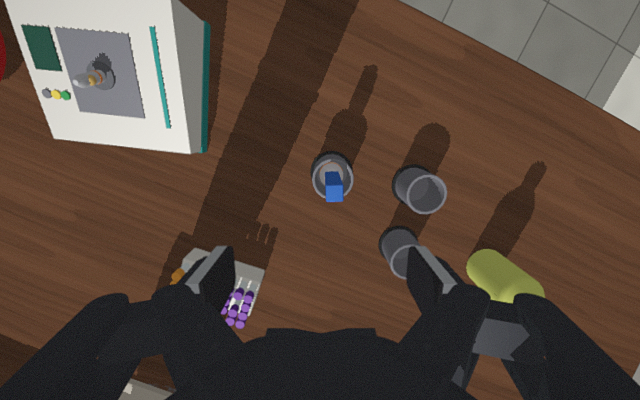

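The wrist view shows the blue handle's light top face at about (334,195), inside the cup at (332,175). Its sides look nearly aligned with the tool. I'll measure the face.

Run:
```python
from h import *
np.set_printoptions(precision=4,suppress=True)
c=np.load("w1.npy",allow_pickle=True).item()
im=c["pixels"].astype(int)[160:215,310:360]
b=(im[...,2]-im[...,0]>50)
v=im[...,2]; print(np.unique(v[b]//20,return_counts=True))
m=(b&(v>150)).astype(np.uint8)
ys,xs=np.nonzero(m);print(len(xs),xs.mean()+310,ys.mean()+160)
P=np.array([atz((x+310,y+160),.151,c)[:2]*1000 for x,y in zip(xs,ys)],np.float32)
print(P.mean(0),cv2.minAreaRect(P))
for r in range(0,55,1):
    if b[r].any(): print(r+160,''.join('#' if q>170 else '+' if q>140 else '-' if w else '.' for q,w in zip(v[r]*b[r],b[r])))
```

```text
(array([ 4,  5,  6,  7,  8,  9, 10]), array([  3, 201,  14,  12,  25, 237,  13]))
281 334.06405693950177 193.05693950177937
[ 657.3283 -126.111 ] ((657.3475952148438, -126.08739471435547), (18.330810546875, 17.92218017578125), 23.66701889038086)
172 ...............-------------......................
173 ...............--------------.....................
174 ...............--------------.....................
175 ...............---------------....................
176 ...............---------------....................
177 ...............---------------....................
178 ...............----------------...................
179 ...............----------------...................
180 ...............----------------...................
181 ...............-----------------..................
182 ...............-----------------..................
183 ...............------------------.................
184 ...............------------------.................
185 ...............-+++++++++++++++++.................
186 ...............-#################-................
187 ...............-#################.................
188 ...............-#################.................
189 ...............-#################.................
190 ...............-#################.................
191 ...............-#################-................
192 ...............-#################.................
193 ...............-#################.................
194 ...............-#################.................
195 ................#################.................
196 ................#################.................
197 ................#################.................
198 ................#################.................
199 ................#################-................
200 ................#################.................
201 ................-########+#+++++..................
```

Call:
carry_out:
  rows: [-0.002,0.005,0.04,0,0.0854,-0.002,0.005,0.08,0,0.0854,-0.002,0.005,0.1,0,0.0854,-0.002,0.005,0.1,0,0.0854,-0.002,0.005,0.1,0,0.0854]

```text
t: 4.1
tool_pos: [0.6553, -0.1277, 0.1834]
tcp_rot: [[0.923, 0.384, 0.001], [0.384, -0.923, -0.001], [0.0, 0.001, -1.0]]
ft_force: [-0.2, 0.1, 0.4]
finger_gap: 0.0854
finger_force: 0.0
```

Run:
```python
from h import *
np.set_printoptions(precision=4,suppress=True)
c=capture("wrist"); save(c,"w2.png"); s=get_state();print(s["tool_pos"],s["tcp_rot"])
np.save("w2.npy",c,allow_pickle=True)
im=c["pixels"].astype(int); b=(im[...,2]-im[...,0]>50)&(im[...,2]>150)
n,l,st,ce=cv2.connectedComponentsWithStats(b.astype(np.uint8)); k=1+st[1:,4].argmax();print(st[k],ce[k])
ys,xs=np.nonzero(l==k)
P=np.array([atz((x,y),.151,c)[:2]*1000 for x,y in zip(xs,ys)],np.float32)
print(P.mean(0),cv2.minAreaRect(P))
```

```text
[ 0.6561 -0.1275  0.1843] [[ 0.9233  0.384   0.0027]
 [ 0.384  -0.9233 -0.0009]
 [ 0.0022  0.0019 -1.    ]]
[ 65   0  39 122 591] [83.5262 59.4044]
[693.6675  69.5616] ((692.2026977539062, 68.72364044189453), (81.31494140625, 3.896918296813965), 30.535463333129883)
```

Run:
```python
from h import *
np.set_printoptions(precision=4,suppress=True)
c=np.load("w2.npy",allow_pickle=True).item()
im=c["pixels"].astype(int); b=(im[...,2]-im[...,0]>90)&(im[...,2]>150)&(np.arange(640)>200)
n,l,st,ce=cv2.connectedComponentsWithStats(b.astype(np.uint8)); k=1+st[1:,4].argmax();print(st[k],ce[k])
ys,xs=np.nonzero(l==k)
P=np.array([atz((x,y),.151,c)[:2]*1000 for x,y in zip(xs,ys)],np.float32)
print(P.mean(0),cv2.minAreaRect(P))
```

```text
[308 197  26  24 581] [320.8021 208.4062]
[ 657.636  -126.0952] ((657.4261474609375, -125.97533416748047), (18.64035415649414, 19.298255920410156), 23.268335342407227)
```

Call:
carry_out:
  rows: [0.002,-0.001,0.03,0,0.0854,0.002,-0.001,0.06,0,0.0854,0.002,-0.001,0.08,0,0.0854,0.002,-0.001,0.089,0,0.06,0.002,-0.001,0.089,0,0.04]
  grip_force: 25

```text
t: 4.65
tool_pos: [0.657, -0.1248, 0.0939]
tcp_rot: [[0.923, 0.385, 0.0], [0.385, -0.923, -0.0], [0.0, 0.0, -1.0]]
ft_force: [-0.4, 0.6, 0.4]
finger_gap: 0.0591
finger_force: 0.0
```

Call:
carry_out:
  rows: [0,0,0,0,0.02,0,0,0,0,0.01,0,0,0,0,0.01,0,0,0,0,0.01,0,0,0,0,0.01]
  grip_force: 25

```text
t: 5.15
tool_pos: [0.6583, -0.1251, 0.0953]
tcp_rot: [[0.923, 0.385, 0.003], [0.385, -0.923, -0.001], [0.003, 0.002, -1.0]]
ft_force: [0.2, -1.5, 6.0]
finger_gap: 0.0198
finger_force: 26.7
```

Call:
carry_out:
  rows: [0,0,-0.015,0,0.01,0,0,-0.045,0,0.01,0,0,-0.085,0,0.01,0,0,-0.125,0,0.01,0,0,-0.16,0,0.01]
  grip_force: 40

```text
t: 5.65
tool_pos: [0.6566, -0.1241, 0.2563]
tcp_rot: [[0.923, 0.386, 0.001], [0.386, -0.923, 0.0], [0.001, 0.0, -1.0]]
ft_force: [0.6, -0.1, -0.9]
finger_gap: 0.0192
finger_force: 41.2
```

Run:
```python
from h import *
np.set_printoptions(precision=4,suppress=True)
s=get_state();print(s["tool_pos"],s["ft_force"],s["finger_gap"])
p=s["tool_pos"];R=s["tcp_rot"]
n=np.array([-0.2963,-0.0878,0.9511]);nose=np.array([.6534,.188,.1287])
# hover with mouth centre 20 mm above nose vertically
tgt=nose+[0,0,.02+.089]; print(tgt, R.T@(tgt-p))
```

```text
[ 0.6566 -0.1241  0.2563] [ 0.5719 -0.1334 -0.9145] 0.01924355482188372
[0.6534 0.188  0.2377] [ 0.1174 -0.2892  0.0187]
```

Call:
carry_out:
  rows: [0.017,-0.035,0,1,0.01,0.035,-0.08,0,2,0.01,0.054,-0.125,0,4,0.01,0.072,-0.17,0,5.5,0.01,0.09,-0.205,0,6.6,0.01]

```text
t: 6.15
tool_pos: [0.6594, 0.1036, 0.2542]
tcp_rot: [[0.96, 0.279, -0.001], [0.279, -0.96, 0.002], [-0.001, -0.002, -1.0]]
ft_force: [0.2, -0.1, -1.4]
finger_gap: 0.019
finger_force: 41.1
```

Call:
carry_out:
  rows: [0.005,-0.012,0,0,0.01,0.005,-0.012,0,0,0.01,0.005,-0.012,0,0,0.01]

```text
t: 6.45
tool_pos: [0.6622, 0.11, 0.2536]
tcp_rot: [[0.961, 0.276, -0.0], [0.276, -0.961, -0.002], [-0.001, 0.002, -1.0]]
ft_force: [0.6, -0.9, -1.3]
finger_gap: 0.0191
finger_force: 41.1
```

Run:
```python
from h import *
np.set_printoptions(precision=4,suppress=True)
s=get_state();print(s["tool_pos"],s["tcp_rot"],s["ft_force"])
c=capture("wrist");save(c,"w3.png");np.save("w3.npy",c,allow_pickle=True)
for nm in("port_nose","port_seat","coupler"):
    for r in find_in(nm,c)[:2]:
        w=world(r["at"],c);print(nm,r["score"],w,pix(w,c))
n=np.array([-0.2963,-0.0878,0.9511]);deck=np.array([.667,.192,.085])
for d in (0,.018,.0285,.046): print(d,pix(deck+d*n,c))
p=s["tool_pos"];print("mouth pred",pix(p-[0,0,.089],c))
```

```text
[0.6622 0.11   0.2536] [[ 0.9613  0.2756 -0.0003]
 [ 0.2756 -0.9613 -0.0022]
 [-0.0009  0.002  -1.    ]] [ 0.6091 -0.917  -1.3387]
port_nose 0.87 [0.6618 0.1872 0.1191] [253.7631 166.1672]
coupler 0.9 [0.6668 0.113  0.2947] [319.0239 243.2228]
0 [257.0857 156.9227]
0.018 [254.2686 163.4004]
0.0285 [252.5061 167.4576]
0.046 [249.3497 174.7317]
mouth pred [321.2935 194.439 ]
```

View pics/w3.png

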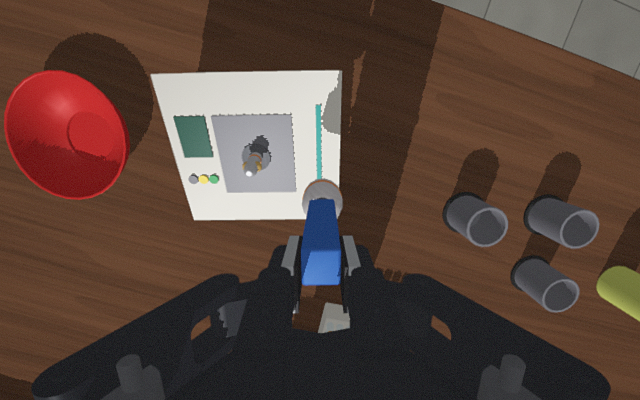

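The wrist view shows the port nose at about (249,174), where the fit predicts it, with the bell at (322,198) and the deck aligned with the tool. A marked crop will settle the last millimetres.

Run:
```python
from h import *
np.set_printoptions(precision=2,suppress=True)
c=np.load("w3.npy",allow_pickle=True).item()
a=np.radians(16.5);R=np.array([[np.cos(a),-np.sin(a),0],[np.sin(a),np.cos(a),0],[0,0,1]])
for P in([92,102,114],[92,-102,114],[-92,102,56]): print(pix(R@np.array(P)/1000+[.667,.192,0],c))
x0,y0,k=205,120,8
im=cv2.resize(c["pixels"][y0:y0+75,x0:x0+100,::-1],None,fx=k,fy=k,interpolation=cv2.INTER_CUBIC)
n=np.array([-0.2963,-0.0878,0.9511]);deck=np.array([.667,.192,.085])
for d in (0,.018,.0285,.046):
    u=(pix(deck+d*n,c)-[x0,y0]+.5)*k; cv2.drawMarker(im,(int(u[0]),int(u[1])),(0,0,255),0,14,1)
cv2.imwrite("pics/c3.png",im)
```

```text
[149.51  73.44]
[344.2   70.06]
[193.24 221.55]
```

View pics/c3.png

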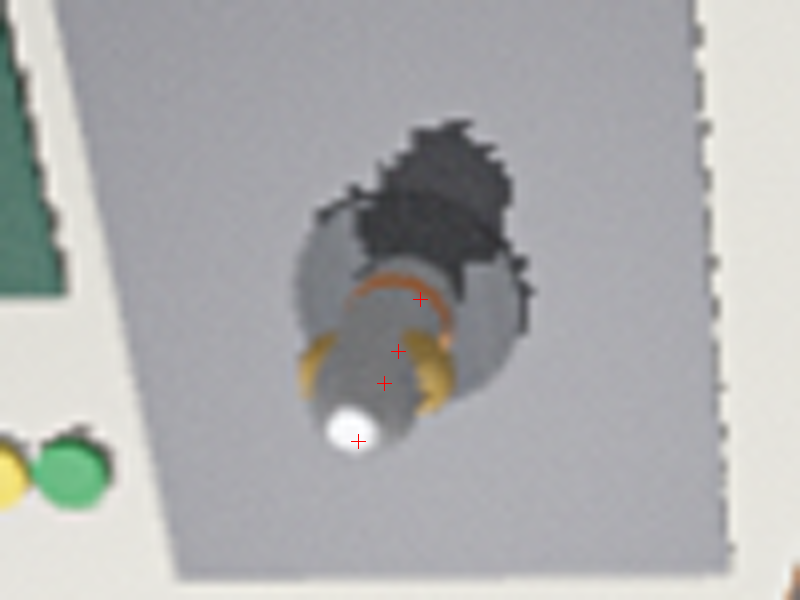

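The nose is about 1 px up-left of the prediction, so I shift the port by +1 mm in unit x and +1 mm in unit y. Now I move above the port.

Call:
carry_out:
  rows: [0.002,-0.026,0,0,0.01,0.005,-0.052,0,0,0.01,0.007,-0.078,0,0,0.01,0.007,-0.078,0.008,0,0.01,0.007,-0.078,0.013,0,0.01]
  grip_force: 25

```text
t: 7.15
tool_pos: [0.6472, 0.1885, 0.24]
tcp_rot: [[0.961, 0.277, -0.0], [0.277, -0.961, -0.001], [-0.001, 0.001, -1.0]]
ft_force: [-0.1, -0.3, -1.5]
finger_gap: 0.0189
finger_force: 41.1
```

Call:
carry_out:
  rows: [0,0,0,0,0.01,0,0,0,0,0.01]

```text
t: 7.35
tool_pos: [0.6479, 0.1871, 0.2404]
tcp_rot: [[0.962, 0.274, -0.0], [0.274, -0.962, -0.001], [-0.0, 0.001, -1.0]]
ft_force: [-0.1, 0.2, -0.9]
finger_gap: 0.0189
finger_force: 41.1
```

Run:
```python
from h import *
np.set_printoptions(precision=4,suppress=True)
s=get_state();print(s["tool_pos"],s["tcp_rot"],s["ft_force"])
p=s["tool_pos"];R=s["tcp_rot"]
n=np.array([-0.2963,-0.0878,0.9511]);nose=np.array([.6542,.1892,.1287])
M=nose-.011*n; print("W0",R.T@(M+.035*n+[0,0,.089]-p),"ins",R.T@(M+[0,0,.089]-p),"tilt",R.T@(.108*(n-[0,0,1])))
a=capture("scene"); k=[int(v) for v in pix(nose,a)]
for nm,c in(("s",a),("w",capture("wrist"))):
    x,y=[int(v) for v in pix(nose,c)]; save(c,nm+"4.png",(max(0,x-50),max(0,y-75),x+50,y+75),4)
s1,s2=cv2.imread("pics/s4.png"),cv2.imread("pics/w4.png");cv2.imwrite("pics/c4.png",np.hstack([s1,s2]));
```

```text
[0.6479 0.1871 0.2404] [[ 0.9616  0.2744 -0.    ]
 [ 0.2744 -0.9616 -0.0011]
 [-0.0003  0.001  -1.    ]] [-0.0663  0.2329 -0.9067]
W0 [-0.0007 -0.0002 -0.0001] ins [ 0.0101 -0.0004  0.0332] tilt [-0.0334  0.0003  0.0053]
```

View pics/c4.png

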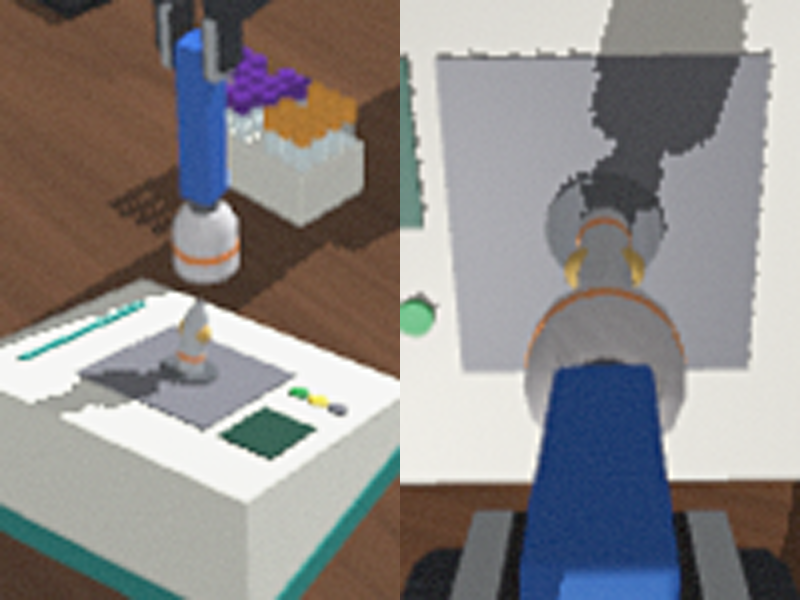

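Run:
```python
from h import *
np.set_printoptions(precision=1,suppress=True)
a=capture("scene");s=get_state();p=s["tool_pos"];y=s["tcp_rot"][:,1]
nose=np.array([.6542,.1892,.1287])
o=[int(v) for v in pix(nose,a)]; o=np.array([o[0]-50,o[1]-75])
f=lambda P:(pix(P,a)-o)*4
for nm,d in(("mouth",-.089),("orange?",-.075),("bell top",-.041),("tcp",0),("grip",.0187),("top",.056)): print(nm,f(p+[0,0,d]))
print("tips",f(p+.014*y),f(p-.014*y),"finger",s["finger_force"],s["finger_gap"])
```

```text
mouth [206.4 263.1]
orange? [205.6 243.1]
bell top [203.6 193. ]
tcp [201.2 129.7]
grip [200.   99.8]
top [197.5  37.8]
tips [179.9 122.4] [222.7 137.2] finger 41.13065958023071 0.018825753574783242
```

Run:
```python
from h import *
a=capture("scene");w=capture("wrist");s=get_state();p=s["tool_pos"];y=s["tcp_rot"][:,1]
def crop(c,P,wd,h,k,pts):
    u=pix(P,c).astype(int);x0=max(0,u[0]-wd//2);y0=max(0,min(400-h,u[1]-h//2))
    im=cv2.resize(c["pixels"][y0:y0+h,x0:x0+wd,::-1],None,fx=k,fy=k,interpolation=cv2.INTER_CUBIC)
    for q in pts:
        v=((pix(q,c)-[x0,y0]+.5)*k).astype(int);cv2.drawMarker(im,tuple(int(t) for t in v),(0,0,255),0,14,1)
    return im
pts=[p,p+.014*y,p-.014*y,p+[0,0,.0187],p+[0,0,.056]]
cv2.imwrite("pics/c5.png",np.hstack([crop(a,p+[0,0,.03],50,75,8,pts),crop(w,p+[0,0,.02],100,150,4,pts)]))
```

```text
(no output)
```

View pics/c5.png

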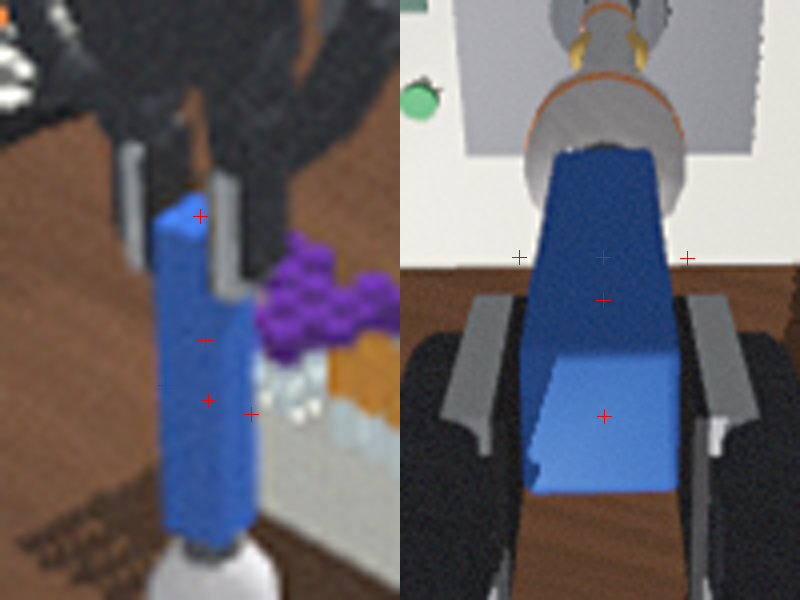

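Run:
```python
from h import *
np.set_printoptions(precision=0,suppress=True)
a=capture("scene");w=capture("wrist");s=get_state();p=s["tool_pos"];R=s["tcp_rot"];x,y=R[:,0],R[:,1]
def org(c,P,wd,h):
    u=pix(P,c).astype(int);return np.array([max(0,u[0]-wd//2),max(0,min(400-h,u[1]-h//2))])
oa=org(a,p+[0,0,.03],50,75);ow=org(w,p+[0,0,.02],100,150)
for dz in(0,.01,.02,.03,.04):
    for i in(-1,1):
        P=p+.011*x+i*.010*y+[0,0,dz]
        print(dz,i,"scene",(pix(P,a)-oa+.5)*8,"wrist",(pix(P,w)-ow+.5)*4+[400,0])
```

```text
0 -1 scene [216. 430.] wrist [544. 195.]
0 1 scene [155. 409.] wrist [665. 195.]
0.01 -1 scene [215. 398.] wrist [541. 213.]
0.01 1 scene [153. 377.] wrist [668. 214.]
0.02 -1 scene [214. 365.] wrist [537. 234.]
0.02 1 scene [152. 344.] wrist [672. 234.]
0.03 -1 scene [213. 332.] wrist [533. 257.]
0.03 1 scene [150. 312.] wrist [676. 257.]
0.04 -1 scene [211. 299.] wrist [529. 283.]
0.04 1 scene [148. 278.] wrist [681. 283.]
```

The pad tips sit about 40 mm higher than the reported TCP, so the grip is near the top of the handle, 129–145 mm above the mouth. It's still firm at 41 N. I insert with the coupler vertical, then pivot it about the nose.

Call:
carry_out:
  rows: [0.003,0,0.01,0,0.01,0.006,0,0.02,0,0.01,0.008,0,0.026,0,0.01,0.009,0,0.03,0,0.01]

```text
t: 8.1
tool_pos: [0.6562, 0.1915, 0.2092]
tcp_rot: [[0.961, 0.277, -0.001], [0.277, -0.961, -0.001], [-0.001, 0.0, -1.0]]
ft_force: [1.2, -0.4, -0.2]
finger_gap: 0.0191
finger_force: 41.3
```

Run:
```python
from h import *
np.set_printoptions(precision=4,suppress=True)
s=get_state();print(s["tool_pos"],s["ft_force"],s["torque"],s["finger_force"],s["finger_gap"])
```

```text
[0.6562 0.1915 0.2092] [ 1.2474 -0.4011 -0.191 ] [-0.0862 -0.1896  0.0104] 41.2679547839798 0.019103489584828354
```

Call:
carry_out:
  rows: [-0.003,0,0,0,0.01,-0.006,0,0.0002,0,0.01,-0.01,0,0.0004,0,0.01,-0.014,0,0.001,0,0.01]
  grip_force: 20

```text
t: 8.5
tool_pos: [0.6433, 0.1875, 0.2104]
tcp_rot: [[0.961, 0.277, 0.003], [0.277, -0.961, 0.0], [0.003, 0.001, -1.0]]
ft_force: [3.6, -0.1, 0.0]
finger_gap: 0.0194
finger_force: 38.1
```

```bash
cat >> h.py <<'E'
def tilt(tag):
    # handle silhouette in scene: fit 3D tilt in the unit xz-plane by matching edges' mean direction
    a=capture("scene"); im=a["pixels"].astype(int); b=(im[...,2]-im[...,0]>60)
    n,l,st,ce=cv2.connectedComponentsWithStats(b.astype(np.uint8))
    s=get_state();u=pix(s["tool_pos"],a)
    k=min((i for i in range(1,n) if st[i,4]>150),key=lambda i:np.hypot(*(ce[i]-u)))
    ys,xs=np.nonzero(l==k); rows=np.unique(ys)
    mid=np.array([[xs[ys==r].min(),xs[ys==r].max(),r] for r in rows]); m=mid[len(rows)*4//10:-3]
    sl=[np.polyfit(m[:,2],m[:,i],1)[0] for i in(0,1)]
    base=np.array([.659,.191,.17]); out=[]
    for t in range(0,30,2):
        d=np.array([-.959*np.sin(np.radians(t)),-.284*np.sin(np.radians(t)),np.cos(np.radians(t))])
        e=pix(base+.04*d,a)-pix(base-.0*d,a); out.append(e[0]/e[1])
    print(tag,"slopes",np.round(sl,3),"tilt deg",np.interp(np.mean(sl),*map(list,zip(*sorted(zip(out,range(0,30,2)))))),"rows",len(rows))
    print(s["tool_pos"].round(4),s["ft_force"].round(1),s["torque"].round(2),s["finger_force"])
    return a
E
python3 - <<'E'
from h import *
tilt("a")
E
```

```text
a slopes [-0.046 -0.009] tilt deg 5.930033602619099 rows 44
[0.6424 0.1873 0.2103] [ 2.7 -0.8 -1.2] [-0.24 -1.1  -0.04] 38.14102828502655
```

Pivoting works: the tilt is 6° at only 3 N. I continue.

Call:
carry_out:
  rows: [-0.005,0,0.001,0,0.01,-0.01,0,0.002,0,0.01,-0.015,0,0.003,0,0.01,-0.02,0,0.004,0,0.01,-0.024,0,0.005,0,0.01]

```text
t: 9.05
tool_pos: [0.6189, 0.1809, 0.2043]
tcp_rot: [[0.961, 0.277, -0.0], [0.277, -0.961, -0.0], [-0.0, 0.0, -1.0]]
ft_force: [3.0, -1.2, -0.5]
finger_gap: 0.0194
finger_force: 37.9
```

Run:
```python
from h import *
tilt("b")
```

```text
b slopes [-0.144 -0.144] tilt deg 16.955733972819722 rows 45
[0.6183 0.1808 0.2042] [ 2.3 -1.6 -1. ] [-0.28 -0.92 -0.07] 37.97088146209717
```

Call:
carry_out:
  rows: [-0.0015,0,0,0,0,-0.0005,0,0.003,0,0,0.0005,0,0.006,0,0,0.001,0,0.008,0,0,0.001,0,0.008,0,0]
  grip_force: 80

```text
t: 9.6
tool_pos: [0.6207, 0.1813, 0.1966]
tcp_rot: [[0.961, 0.277, 0.0], [0.277, -0.961, -0.0], [0.0, 0.0, -1.0]]
ft_force: [2.2, -1.0, 4.3]
finger_gap: 0.0179
finger_force: 83.0
```

Run:
```python
from h import *
tilt("c")
```

```text
c slopes [-0.144 -0.14 ] tilt deg 16.758291445178763 rows 45
[0.6207 0.1813 0.1968] [ 1.9 -1.9  4.7] [-0.54 -0.77 -0.13] 82.9941737651825
```

Call:
carry_out:
  rows: [0.001,0,0.003,0,0,0.0015,0,0.006,0,0,0.0025,0,0.009,0,0,0.0035,0,0.012,0,0,0.0035,0,0.012,0,0]

```text
t: 10.15
tool_pos: [0.6243, 0.1823, 0.1853]
tcp_rot: [[0.961, 0.277, 0.001], [0.277, -0.961, 0.0], [0.001, 0.0, -1.0]]
ft_force: [2.4, -0.8, 3.2]
finger_gap: 0.018
finger_force: 82.9
```

Run:
```python
from h import *
tilt("d")
```

```text
d slopes [-0.143 -0.144] tilt deg 16.911857855566087 rows 44
[0.6242 0.1824 0.185 ] [ 2.7 -0.7  3.3] [-0.49 -0.96 -0.03] 82.86837816238403
```

Force fell after peaking and the mouth height matches the seat, so it has likely snapped. I keep pushing along the axis.

Call:
carry_out:
  rows: [0.001,0,0.003,0,0,0.002,0,0.005,0,0,0.0025,0,0.007,0,0,0.003,0,0.009,0,0,0.003,0,0.009,0,0]
  grip_force: 100

```text
t: 10.7
tool_pos: [0.6271, 0.1833, 0.1759]
tcp_rot: [[0.961, 0.277, 0.001], [0.277, -0.961, 0.0], [0.001, 0.0, -1.0]]
ft_force: [0.3, -1.4, 8.6]
finger_gap: 0.017
finger_force: 103.3
```

Run:
```python
from h import *
tilt("e")
```

```text
e slopes [-0.145 -0.151] tilt deg 17.372557086728126 rows 44
[0.6271 0.1833 0.1761] [ 1.3 -2.2  7.5] [-0.61 -0.63 -0.1 ] 103.30530346443993
```

Call:
carry_out:
  rows: [0.0005,0,0.001,0,0,0.0005,0,0.002,0,0,0.001,0,0.003,0,0,0.001,0,0.003,0,0]

```text
t: 11.15
tool_pos: [0.6279, 0.1836, 0.1743]
tcp_rot: [[0.961, 0.277, 0.001], [0.277, -0.961, 0.0], [0.001, -0.0, -1.0]]
ft_force: [-1.2, -1.7, 14.6]
finger_gap: 0.0173
finger_force: 104.3
```

Run:
```python
from h import *
a=tilt("f");w=capture("wrist");s=get_state()
x,y=[int(v) for v in pix(np.array([.664,.191,.12]),a)];save(a,"s6.png",(x-50,y-75,x+50,y+75),4)
x,y=[int(v) for v in pix(np.array([.664,.191,.12]),w)];y=max(75,min(325,y));save(w,"w6.png",(x-50,y-75,x+50,y+75),4)
cv2.imwrite("pics/c6.png",np.hstack([cv2.imread("pics/s6.png"),cv2.imread("pics/w6.png")]))
```

```text
f slopes [-0.144 -0.149] tilt deg 17.19705261771399 rows 44
[0.6279 0.1836 0.1743] [-2.5 -1.8 14.7] [-0.71 -0.08 -0.1 ] 104.3378618870338
```

View pics/c6.png

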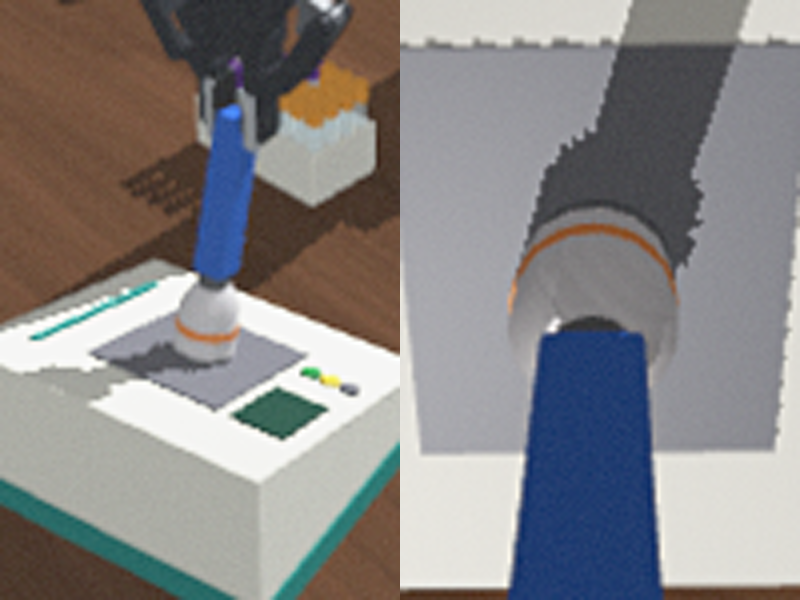

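The bell now sits low on the deck at about 17–18° tilt, around (205,335) in the crop. Force rises as at the stop, and the 24 mm travelled from ball contact equals snap plus full stroke. I hold briefly, check the cup, and hand in.

Call:
carry_out:
  rows: [0,0,0,0,0,0,0,0,0,0,0,0,0,0,0,0,0,0,0,0,0,0,0,0,0]

```text
t: 11.75
tool_pos: [0.6279, 0.1836, 0.1743]
tcp_rot: [[0.961, 0.277, 0.001], [0.277, -0.961, 0.0], [0.001, -0.0, -1.0]]
ft_force: [-1.0, -1.9, 14.3]
finger_gap: 0.0175
finger_force: 104.3
```

Run:
```python
from h import *
t=capture("top")
for r in find_in("cup",t)[:4]: print(r["score"],world(r["at"],t).round(3))
a=tilt("g")
print(sign_off())
```

```text
0.86 [ 0.597 -0.279  0.026]
0.69 [ 0.664 -0.121  0.026]
0.59 [ 0.692 -0.258  0.031]
g slopes [-0.144 -0.15 ] tilt deg 17.262866793594252 rows 44
[0.6279 0.1836 0.1744] [-2.3 -3.  14.9] [-0.74 -0.08 -0.05] 104.33593589899829
the job is handed in; nothing more can be done
None
```

I handed the job in at about 12 s, with the coupler snapped onto the port, pressed to about its stop at roughly 15 N and still gripped; the snap and stop are inferred from force and travel, the cup was still in place, and I did not re-check the rack, bottle, bowl or calculator.

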